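Take the blow nozzle off the bench air outlet

ROBOT

A 6-joint arm with a two-finger parallel gripper is mounted at the origin on the work surface. World frame = base frame: x ahead of the robot, y to its left, z up, the work surface at z = 0. Lengths are in m, angles in rad, forces in N, time in s.
With the tool pointing down it reaches from about 0.225 to 0.875 m from the base axis. Payload 3.4 kg.
Tool frame: the origin (TCP) lies between the finger pads; the fingertips stand 8 mm ahead of it and the grasp point (between the pads) lies 11 mm behind it (finger_overhang is the distance from the TCP to the fingertips, in m); z points along the fingers, y is the line along which they close (so a half turn about z gives the same grasp; the last joint's range is limited). The gripper opens to 85 mm and grips with 20 to 120 N. Pads are 22 mm wide; open, the fingers measure 114 mm over their backs; the gripper's body (76 mm by 85 mm) begins 54 mm behind the grasp point. The pads swing forward as they close: fully open they stand 13 mm farther back than shut.
Start: joints at [1.152, 0.276, 1.505, -0, 1.361, -0.121], TCP at [0.169, 0.55, 0.239] pointing down, gripper open.
Joint ranges: [-2.89, 2.89], [-0.75, 2.08], [0.22, 2.7], [-1.18, 4.32], [0.11, 2.71], [-2.7, 2.7]. Speed limits (rad/s): [2.57, 2.57, 3.14, 3.14, 3.14, 3.14].

INTERFACE

Orientations are given as a unit quaternion [w, x, y, z].
In Python, from plant import * gives the robot as it stands.
- The arm moves only by the shell command python3 -m inch 'ROWS' [FORCE]. ROWS is JSON, a list of rows, each a list of 3 entries, a list of its own where there are three numbers: the shift along the tool's x, y, z in m, then the turn, a rotation vector about the tool's x, y, z in degrees, then the closure, from 0 (fully open) to 1 (shut). In form: [[[dx, dy, dz], [ax, ay, az], grip], ...]. A call has 1 to 20 rows; each row is the pose to reach, as a shift and turn from the pose commanded when the call began, along the tool's axes at that moment; what a row does not reach only later rows make up. A row lasts 1/10 s, in which the tool goes at most 50 mm and 8.59 degrees, less where a joint would pass 70% of its speed; a pose out of reach is approached as far as the arm can. A call with a gripper value outside its range is refused whole. The fingers move at their own pace and stop on an object; FORCE is the grip in N (left out, the last holds). Time passes only in rows, so rows that repeat a pose let the fingers close. It gives the time, the measured TCP pose, the force, the opening and the grip force at its end, in the units of the state.
- state(): the state, without advancing time (a new reading comes with each control period).
- grab_frame(name): name is "scene" or "top" or "wrist"; returns a dict with "frame" (400x640x3 uint8, red, green, blue), "z_map" (400x640 float32, m along the optical axis (not along the pixel's ray), 0 where there is no reading), "camera_matrix" (3x3 intrinsics, pixels), "extrinsics" (4x4, takes a point from camera to world coordinates). Camera axes: x right, y up, looking along -z (the intrinsics and any distortion apply to the point x, -y, -z); pixel columns grow to the right and rows downward; lengths in m; the calibration is good to about 2 mm. The wrist camera is an equidistant fisheye: a pixel r from the principal point sees the ray r / f radians off the axis. A picture is of the moment at which its call begins.
- job_done(): hands the job in; it is judged then, once.
The state is a dict: "t": time; "q": joint angles; "dq": joint speeds; "joint_efforts": joint torques, N m; "position": TCP position; "ee_rot": TCP orientation; "contact_force": force on the tool from outside, world axes, zero at the start; "wrist_torque": the same for the moment, N m; "grip_width": opening from 0.0 (shut) to 1.0 (fully open); "gripper_force": force on a finger pad.
Only numpy, scipy, OpenCV 4.12 (cv2) and the standard library are available. Lean on these libraries where they do the work, as an engineer would, in place of code of your own. Each camera call takes 0.05 s, during which the arm holds its last target. There are 200 camera calls.

TASK

The blow nozzle has to come off the bench air outlet: first shut the air off by turning the valve lever fully across, then pull the coupler's spring sleeve right back so that the nozzle pops loose, and let the sleeve snap fully forward again before you draw the nozzle out. Lay the nozzle down flat in the shallow steel tray without dropping it, and leave the hammer, glue bottle and wax tin where they are.

Things in the scene. Friction and masses are not known exactly. Their poses are not given: they have to be found in the camera images.
- mouth (a point): Bench air outlet screwed to the bench: steel base plate, aluminium block (50 x 46 mm, top 93 mm above the bench) and a level quick coupler on it, axis 80 mm above the bench. This point is the centre of the coupler's open mouth. Its x axis runs along the coupler axis into the coupler (the nozzle comes out along -x), z is up, y level across. The block's face is 80 mm behind the mouth (+x).
- sleeve_mid (a point): Middle of the steel spring sleeve around the coupler (moves with it), on the axis, 27 mm behind the mouth when forward; axes as mouth. The sleeve is round: waist 30 mm diameter and 36 mm long between two end flanges of 37 mm diameter, 50 mm long overall. Grip the waist across y.
- sleeve (a joint): Sleeve travel in m: 0 = fully forward (rest, spring held), 0.012 = right back (moved along mouth's +x). Takes about 6 N to start and 12 to 16 N fully back, and returns by itself when let go. At about 8 mm the lock lets the nozzle go and an ejector inside pushes it about 18 mm out along -x; it then stays loosely in the mouth, drooping a few mm, until drawn out a further 26 mm or more.
- valve (a joint): Shut-off valve lever angle in rad: 0 = in line with the coupler (lever points along mouth's +x), air open; 1.571 = across (lever points along mouth's +y), shut, at its stop. Starts at 0 to 0.3, stays where it is left (stiff: about 2 N at the grip).
- valve_grip (a point): Upright black round grip near the lever's end, 14 mm diameter and 24 mm tall (102 to 126 mm above the bench); this point is on its axis 115 mm above the bench, 62 mm from the lever's pivot.
- valve_pivot (a point): Fixed point on the lever's upright pivot axis, 115 mm above the bench, on top of the block 98 mm behind the mouth.
- nozzle_mid (a point): Blow nozzle of aluminium, steel and brass, 136 mm long, 70 to 120 g. This point is on its axis at the middle of its aluminium grip (22 mm diameter, 50 mm long). Its x axis points to its steel plug tail (16 mm diameter, end 71 mm from this point); the brass tip tapers to 7 mm, end 65 mm away along -x. At the start the tail is locked in the coupler, this point 29 mm in front of the mouth (x = -0.029 there), 48 mm once popped loose.
- tray: Shallow steel tray fixed on the bench, 200 mm (its x) by 150 mm (its y), walls 25 mm high and 4 mm thick, floor top 4 mm above the bench. Origin under its centre, on the bench; z up. The nozzle lies in it along x.
- offcuts: Plywood box of wood offcuts, fixed, 200 x 150 mm and 65 mm high, not used; it and the tray may have swapped places. Origin under its centre.
- hammer_mid (a point): Hammer lying on the bench, 260 mm long and 26 mm thick, its 85 mm head at the +x end; this point is on the bench under the middle of its length. To be left alone.
- glue_mid (a point): White glue bottle, 56 mm diameter and 150 mm tall, standing; point at its mid height. To be left alone.
- wax_tin_center (a point): Round steel wax tin, 70 mm diameter, 30 mm tall; point at its centre. To be left alone.
Mind the look-alikes: they are no part of the job. What is meant by the part that bears nozzle_mid is not orange, and is the smaller of those in its own colour.

How it is judged:
On the way, in this order (a step that is already met when the one before it is completed fails the run):
1. the valve lever is turned across (shut) (value of joint valve above 1.4 rad), for 0.1 s.
2. the sleeve is pulled back and the nozzle has popped loose (value of joint sleeve above 0.008 m and x of nozzle_mid in the frame of mouth below -0.042 m), for 0.05 s.
3. the sleeve has been let go and is fully forward, the nozzle still resting in the mouth (value of joint sleeve below 0.002 m and contact force between the fingers and sleeve below 0.5 N and x of nozzle_mid in the frame of mouth above -0.066 m and distance between nozzle_mid and mouth below 0.067 m), for 0.1 s.
4. the nozzle is drawn right out of the coupler (distance between nozzle_mid and mouth above 0.085 m), for 0.1 s.
At the end, for the whole second after the job is handed in: The nozzle lies at rest on the tray's floor (axis level within about 8 degrees, middle no higher than 26 mm above the bench, within the tray's walls), the sleeve is fully forward (within 2 mm) and the valve lever is across (at least 1.4 rad) (value of joint valve above 1.4 rad and value of joint sleeve below 0.002 m and x of nozzle_mid in the frame of tray between -0.08 and 0.08 m and y of nozzle_mid in the frame of tray between -0.065 and 0.065 m and z of nozzle_mid in the frame of tray between 0.005 and 0.026 m and angle between nozzle_mid's own x axis and vertical between 1.42 and 1.72 rad and linear speed of nozzle below 0.03 m/s); the robot touches nothing.
It fails at once if the sleeve is pulled back (over 4 mm) while the valve is not shut (value of joint sleeve above 0.004 m and value of joint valve below 1.3 rad).
It fails at once if the nozzle is dropped (falls freely faster than 0.9 m/s, about 4 cm) (linear speed of nozzle above 0.9 m/s and contact force between the fingers and nozzle below 0.05 N).
It fails at once if the hammer, glue bottle or wax tin is moved by more than 3 cm (distance of any of hammer_mid, glue_mid, wax_tin_center from where it was at the start of the episode above 0.03 m).
It also fails if it takes over 59 s, if anything falls off the work surface, if the arm or the gripper's body presses on something with over 40 N, if the wrist force passes 120 N, or if a joint passes its speed limit or range.

## Working session

There is one attempt and no reset: what is moved stays moved. The work goes in short steps, Python scripts to look and compute and a shell command to move; the robot and the scene stay as the last step left them, time stands still between calls to the robot, and variables do not carry over. Pictures are saved under pics/ and viewed, at most 10 in all, crops included, and the job is handed in when it is done.

```bash
mkdir -p pics; ls
cat > h.py <<'E'
from plant import *
import numpy as np, cv2
def grab(n):
    d=grab_frame(n); np.savez('last_%s.npz'%n,**d); return d
def pts(d):
    K=d['camera_matrix'];z=d['z_map'];v,u=np.mgrid[:z.shape[0],:z.shape[1]]
    P=np.stack([(u-K[0,2])/K[0,0]*z,-(v-K[1,2])/K[1,1]*z,-z,np.ones_like(z)],-1)
    W=(P@np.array(d['extrinsics']).T)[...,:3]; W[z==0]=np.nan
    return W
E
python3 - <<'E'
from h import *
s=grab('scene');t=grab('top')
print(state())
for n,d in(('scene',s),('top',t)):
    cv2.imwrite('pics/%s0.png'%n,d['frame'][...,::-1]); print(d['camera_matrix'],d['extrinsics'],{k:v for k,v in d.items() if k not in('frame','z_map','camera_matrix','extrinsics')})
E
```

```text
pics
{'t': 0.1, 'q': array([ 1.15199939e+00,  2.76500339e-01,  1.50602398e+00, -2.46547756e-05,
        1.36069018e+00, -1.21016143e-01]), 'dq': array([ 0.00053249, -0.00226233, -0.00363312,  0.00047068, -0.00022625,
        0.00028638]), 'joint_efforts': array([ 1.11528261e-03, -4.17697692e+01, -2.46405548e+01, -3.00394340e-04,
        5.84016481e-03,  1.99274479e-05]), 'position': array([0.16853579, 0.54925793, 0.23853716]), 'ee_rot': array([-2.04607813e-04,  1.48338296e-01,  9.88936344e-01, -7.84778320e-04]), 'contact_force': array([ 0.14150959,  0.48621966, -0.49571452]), 'wrist_torque': array([ 0.04345118, -0.0173485 ,  0.01673089]), 'gripper_force': 0.0, 'grip_width': 0.997055716316134}
[[511.69877954   0.         328.60791492]
 [  0.         511.69877954 190.35312258]
 [  0.           0.           1.        ]] [[-0.58986293 -0.45892582  0.66441615  1.31624312]
 [ 0.80708028 -0.30842718  0.50348197  0.58993689]
 [-0.02613688  0.83322252  0.55231974  0.77091212]
 [ 0.          0.          0.          1.        ]] {}
[[410.67895986   0.         327.89698252]
 [  0.         410.67895986 200.33637272]
 [  0.           0.           1.        ]] [[-0.01434524  0.98029649 -0.19701016  0.33112374]
 [-0.99985406 -0.01223525  0.01192308 -0.00862261]
 [ 0.00927769  0.19715245  0.98032894  1.10506856]
 [ 0.          0.          0.          1.        ]] {}
```

View pics/scene0.png

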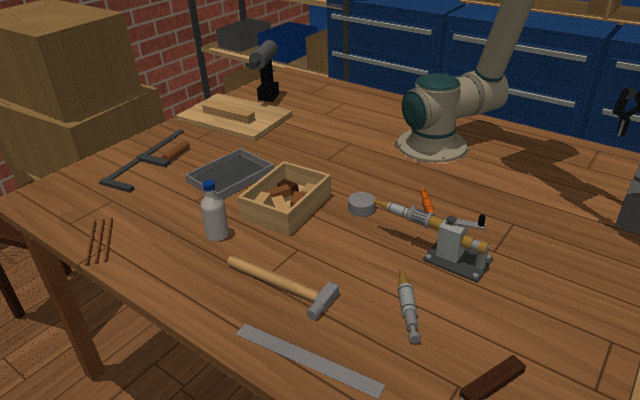

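View pics/top0.png

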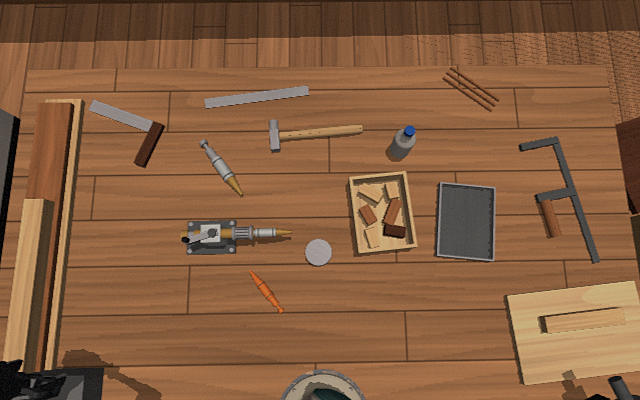

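The scene shows the outlet at scene (455,240) / top (212,233), with its lever pointing left in the top view and its mouth facing right (world -y).

There are three nozzle candidates in the top view:
- The silver one in the coupler, about (270,233).
- A bigger silver one lying loose, (220,168).
- An orange one, (266,292).

The one in the coupler fits, because it is not orange and is the smaller of the silver pair. I'll confirm that with a crop. The tray is at top (466,222), the offcuts box at (381,212), the wax tin at (318,252), the glue at (403,143) and the hammer at (315,132).

Run:
```python
from h import *
t=dict(np.load('last_top.npz'));s=dict(np.load('last_scene.npz'))
a=cv2.resize(t['frame'][130:330,170:340],None,fx=3,fy=3,interpolation=2)[:600]
b=cv2.resize(s['frame'][175:345,360:505],None,fx=2,fy=2,interpolation=2)
c=np.zeros((600,800,3),np.uint8);c[:,:a.shape[1]]=a;c[:b.shape[0],a.shape[1]:a.shape[1]+b.shape[1]]=b[:,:800-a.shape[1]]
cv2.imwrite('pics/crop0.png',c[...,::-1])
for n,d in(('top',t),('scene',s)):
    W=pts(d);z=W[...,2]
    # table check
    m=(abs(W[...,0]-.45)<.2)&(abs(W[...,1])<.3)&(abs(z)<.03);print(n,'table',np.median(z[m]))
    R=(W[...,0]>.2)&(W[...,0]<.34)&(W[...,1]>.05)&(W[...,1]<.45)
    for y in np.arange(.07,.42,.01):
        m=R&(abs(W[...,1]-y)<.005)&(z>.055)
        if m.sum()>3:
            x=W[m][:,0];print('%.2f n%d x %.3f..%.3f zmax %.3f xc %.4f'%(y,m.sum(),x.min(),x.max(),z[m].max(),np.median(x)))
    if n=='top':
        m=R&(z>.118)&(z<.135);P=W[m];print('grip top',len(P),P.mean(0),P.min(0),P.max(0))
        # tray
        m=(abs(z-.025)<.006)&(W[...,1]<-.2)&(W[...,1]>-.5)&(W[...,0]>.15)&(W[...,0]<.45)
        print('tray rim',cv2.minAreaRect(W[m][:,:2].astype(np.float32)))
        m=(abs(z-.065)<.006)&(W[...,1]<-.0)&(W[...,1]>-.5)&(W[...,0]>.15)&(W[...,0]<.5)
        print('offcut rim',cv2.minAreaRect(W[m][:,:2].astype(np.float32)))
        for p in((318,252),(408,132),(275,132),(360,129)):print(p,W[p[1],p[0]])
```

```text
top table 0.00018943881215804925<stdin>:17: RuntimeWarning: Mean of empty slice.
  ret = um.true_divide(
Traceback (most recent call last):
ValueError: zero-size array to reduction operation minimum which has no identity
```

View pics/crop0.png

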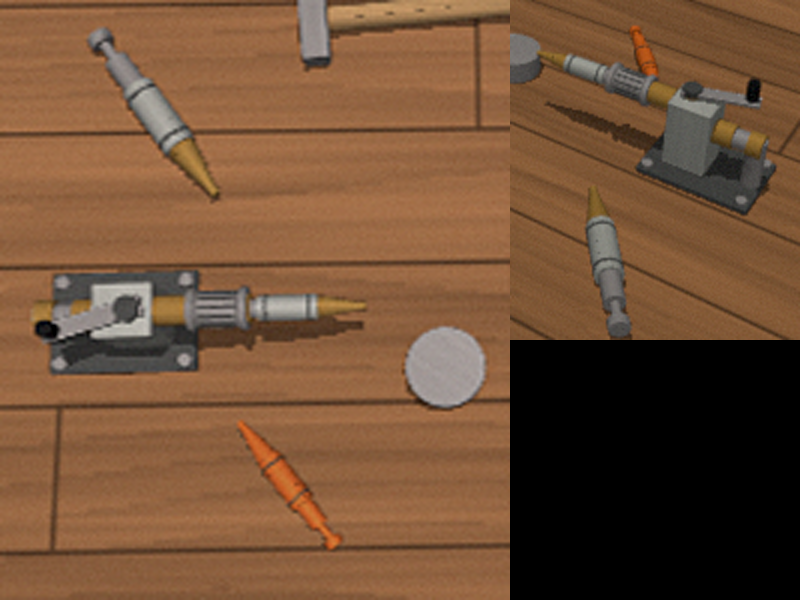

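The crop confirms it: the silver nozzle in the coupler (crop 285,307) is smaller than the loose one (155,115). The lever grip is at crop (45,328), about 0.25 rad in. Next I need the positions; the x range I searched was wrong.

Run:
```python
from h import *
t=dict(np.load('last_top.npz'));s=dict(np.load('last_scene.npz'))
W=pts(t)
for p in((212,233),(190,240),(242,233),(270,233),(290,233),(318,252),(466,222),(381,212),(408,132),(275,132),(360,129),(220,168),(266,292)):print(p,W[p[1],p[0]].round(4))
c=W[233,270]
for n,d in(('top',t),('scene',s)):
    W=pts(d);z=W[...,2]
    R=(abs(W[...,0]-c[0])<.05)
    for y in np.arange(c[1]-.1,c[1]+.28,.01):
        m=R&(abs(W[...,1]-y)<.005)&(z>.055)
        if m.sum()>3:
            x=W[m][:,0];print('%s %.3f n%d x %.3f..%.3f mid %.4f zmax %.3f'%(n,y,m.sum(),x.min(),x.max(),(x.min()+x.max())/2,np.percentile(z[m],95)))
    m=R&(z>.119)&(z<.135)&(abs(W[...,1]-c[1]-.17)<.1);P=W[m];print('grip top',len(P),P.mean(0) if len(P) else '')
    if n=='top':
        for nm,h,ya,yb in(('tray',.025,-.55,-.2),('off',.065,-.4,-.0)):
            m=(abs(z-h)<.007)&(W[...,1]<yb)&(W[...,1]>ya)&(abs(W[...,0]-W[222,466,0])<.15)
            print(nm,m.sum(),cv2.minAreaRect(W[m][:,:2].astype(np.float32)))
```

```text
(212, 233) [0.4546 0.2634 0.1034]
(190, 240) [0.4383 0.3166 0.1019]
(242, 233) [0.4547 0.192  0.0946]
(270, 233) [0.4545 0.1238 0.089 ]
(290, 233) [0.4644 0.0814 0.0016]
(318, 252) [0.4104 0.0061 0.0287]
(466, 222) [ 0.4875 -0.3954  0.0059]
(381, 212) [ 0.5176 -0.1656  0.0079]
(408, 132) [ 0.6926 -0.2201  0.1483]
(275, 132) [0.7423 0.1218 0.0274]
(360, 129) [ 0.7485 -0.1137  0.0276]
(220, 168) [0.6402 0.2692 0.0294]
(266, 292) [0.3104 0.1407 0.0225]
top 0.074 n6 x 0.457..0.460 mid 0.4587 zmax 0.081
top 0.084 n15 x 0.455..0.463 mid 0.4587 zmax 0.083
top 0.094 n20 x 0.453..0.465 mid 0.4589 zmax 0.086
top 0.104 n27 x 0.450..0.465 mid 0.4578 zmax 0.087
top 0.114 n36 x 0.448..0.468 mid 0.4577 zmax 0.090
top 0.124 n36 x 0.448..0.468 mid 0.4579 zmax 0.092
top 0.134 n35 x 0.448..0.468 mid 0.4580 zmax 0.091
top 0.144 n40 x 0.448..0.469 mid 0.4582 zmax 0.090
top 0.154 n36 x 0.448..0.468 mid 0.4581 zmax 0.091
top 0.164 n36 x 0.446..0.469 mid 0.4571 zmax 0.093
top 0.174 n56 x 0.440..0.473 mid 0.4568 zmax 0.100
top 0.184 n48 x 0.443..0.471 mid 0.4568 zmax 0.097
top 0.194 n51 x 0.441..0.470 mid 0.
[... 1998 characters left out ...]
4 zmax 0.093
scene 0.244 n43 x 0.447..0.477 mid 0.4617 zmax 0.093
scene 0.254 n90 x 0.450..0.484 mid 0.4669 zmax 0.104
scene 0.264 n120 x 0.445..0.482 mid 0.4638 zmax 0.107
scene 0.274 n131 x 0.444..0.482 mid 0.4631 zmax 0.106
scene 0.284 n128 x 0.444..0.483 mid 0.4636 zmax 0.102
scene 0.294 n182 x 0.434..0.484 mid 0.4591 zmax 0.102
scene 0.304 n94 x 0.437..0.479 mid 0.4580 zmax 0.103
scene 0.314 n93 x 0.433..0.471 mid 0.4519 zmax 0.103
scene 0.324 n120 x 0.433..0.471 mid 0.4523 zmax 0.126
scene 0.334 n86 x 0.429..0.473 mid 0.4512 zmax 0.122
scene 0.344 n61 x 0.446..0.471 mid 0.4588 zmax 0.075
scene 0.354 n46 x 0.444..0.471 mid 0.4572 zmax 0.073
grip top 34 [0.44141395 0.32677659 0.12421535]
```

```bash
cat >> h.py <<'E'
from scipy.spatial.transform import Rotation as Rn
def here():
    s=state();return s,np.array(s['position']),Rn.from_quat(np.roll(s['ee_rot'],-1))
def go(*targets,yaw=None):
    """world xyz targets -> tool shift (mm); yaw: wanted world angle of tool y (deg, mod 180), tool straight down"""
    s,p,R=here()
    for t in targets: print('shift mm',(R.inv().apply(np.array(t)-p)*1000).round(1))
    if yaw is not None:
        for k in(0,180):
            a=np.radians(yaw+k);y=np.array([np.cos(a),np.sin(a),0]);z=np.array([0,0,-1.])
            T=Rn.from_matrix(np.stack([np.cross(y,z),y,z],1));print('turn deg',(R.inv()*T).as_rotvec(degrees=True).round(1))
    print('t %.1f'%s['t'],'pos',p.round(4),'q6 %.2f'%s['q'][5],'F',np.round(s['contact_force'],1),'w %.2f'%s['grip_width'],'gf %.1f'%s['gripper_force'])
E
python3 - <<'E'
from h import *
t=dict(np.load('last_top.npz'));W=pts(t);z=W[...,2]
sel=np.zeros(z.shape,bool);sel[175:270,432:500]=1
m=sel&(z>.018)&(z<.03)
print('tray',m.sum(),cv2.minAreaRect(W[m][:,:2].astype(np.float32)))
go((.438,.3245,.2),(.438,.3245,.15),yaw=53)
E
```

```text
tray 552 ((0.4893215000629425, -0.3892357349395752), (0.15240490436553955, 0.2017114907503128), 83.53262329101562)
shift mm [-323.6 -135.7   38.7]
shift mm [-323.6 -135.7   88.7]
turn deg [-0.1  0.  19.9]
turn deg [-0.000e+00 -1.000e-01 -1.601e+02]
t 0.1 pos [0.1685 0.5493 0.2385] q6 -0.12 F [ 0.1  0.5 -0.5] w 1.00 gf 0.0
```

```bash
python3 -m inch '[[[-0.04,-0.017,0],[0,0,5],0.3],[[-0.08,-0.034,0],[0,0,10],0.5],[[-0.12,-0.05,0],[0,0,15],0.5],[[-0.16,-0.067,0],[0,0,20],0.5],[[-0.2,-0.084,0],[0,0,20],0.5],[[-0.24,-0.1,0.01],[0,0,20],0.5],[[-0.28,-0.117,0.02],[0,0,20],0.5],[[-0.31,-0.13,0.03],[0,0,20],0.5],[[-0.3236,-0.1357,0.0387],[0,0,20],0.5],[[-0.3236,-0.1357,0.0387],[0,0,20],0.5],[[-0.3236,-0.1357,0.0387],[0,0,20],0.5],[[-0.3236,-0.1357,0.0387],[0,0,20],0.5],[[-0.3236,-0.1357,0.0387],[0,0,20],0.5]]' 25
python3 - <<'E'
from h import *
go((.438,.3245,.2),(.438,.3245,.15),(.438,.3245,.114),yaw=53)
d=grab('wrist');cv2.imwrite('pics/w1.png',d['frame'][...,::-1])
E
```

```text
t: 1.4
position: [0.4374, 0.3262, 0.2012]
ee_rot: [0.0, 0.317, 0.948, 0.001]
contact_force: [1.1, -0.6, -0.1]
grip_width: 0.503
gripper_force: 0.0
shift mm [-1.5 -1.   1.2]
shift mm [-1.5 -1.1 51.2]
shift mm [-1.5 -1.1 87.2]
turn deg [ 0.1 -0.   0. ]
turn deg [ 0.0e+00  1.0e-01 -1.8e+02]
t 1.4 pos [0.4374 0.3262 0.2012] q6 -0.41 F [ 1.1 -0.6 -0.1] w 0.50 gf 0.0
```

View pics/w1.png

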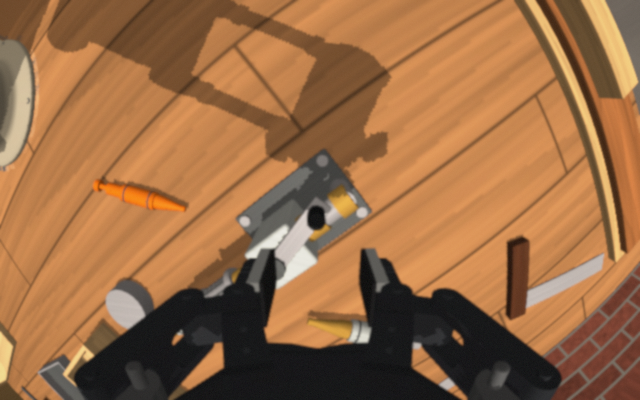

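The wrist view shows the black grip at (317,217), centred between the fingers at x of about 317. I'll go down and close on it.

```bash
python3 -m inch '[[[-0.0015,-0.001,0.02],[0,0,0],0.5],[[-0.0015,-0.001,0.045],[0,0,0],0.5],[[-0.0015,-0.001,0.065],[0,0,0],0.5],[[-0.0015,-0.001,0.08],[0,0,0],0.5],[[-0.0015,-0.001,0.087],[0,0,0],0.5],[[-0.0015,-0.001,0.087],[0,0,0],0.5],[[-0.0015,-0.001,0.087],[0,0,0],0.9],[[-0.0015,-0.001,0.087],[0,0,0],1],[[-0.0015,-0.001,0.087],[0,0,0],1],[[-0.0015,-0.001,0.087],[0,0,0],1],[[-0.0015,-0.001,0.087],[0,0,0],1],[[-0.0015,-0.001,0.087],[0,0,0],1]]' 25
python3 - <<'E'
from h import *
s,p,R=here()
# arc: current angle from pivot, radius .062
pv=np.array([.4585,.265,p[2]]);r=p-pv;a0=np.arctan2(-r[0],r[1]);print('a0',a0,np.hypot(*r[:2]))
A=np.linspace(a0,1.57,11)[1:]
go(*[pv+.062*np.array([-np.sin(a),np.cos(a),0]) for a in A])
E
```

```text
t: 2.65
position: [0.4395, 0.3237, 0.1146]
ee_rot: [0.001, 0.318, 0.948, 0.001]
contact_force: [-0.3, -0.4, 6.3]
grip_width: 0.149
gripper_force: 25.7
a0 0.31375885447813123 0.06170951648992137
shift mm [ 4.3 -6.5 -0. ]
shift mm [  7.5 -13.6  -0. ]
shift mm [  9.7 -21.   -0. ]
shift mm [ 11.1 -28.7  -0.1]
shift mm [ 11.4 -36.5  -0.1]
shift mm [ 10.8 -44.2  -0.1]
shift mm [  9.2 -51.9  -0.1]
shift mm [  6.7 -59.2  -0.1]
shift mm [  3.2 -66.2  -0.1]
shift mm [ -1.1 -72.7  -0.1]
t 2.6 pos [0.4395 0.3237 0.1146] q6 -0.42 F [-0.3 -0.4  6.3] w 0.15 gf 25.7
```

```bash
python3 -m inch '[[[0.0022,-0.003,-0.001],[0,0,0],1],[[0.0043,-0.0065,-0.001],[0,0,0],1],[[0.006,-0.010,-0.001],[0,0,0],1],[[0.0075,-0.0136,-0.001],[0,0,0],1],[[0.0086,-0.0173,-0.001],[0,0,0],1],[[0.0097,-0.021,-0.001],[0,0,0],1],[[0.0111,-0.0287,-0.001],[0,0,0],1],[[0.0114,-0.0365,-0.001],[0,0,0],1],[[0.0108,-0.0442,-0.001],[0,0,0],1],[[0.0101,-0.048,-0.001],[0,0,0],1],[[0.0092,-0.0519,-0.001],[0,0,0],1],[[0.0079,-0.0556,-0.001],[0,0,0],1],[[0.0067,-0.0592,-0.001],[0,0,0],1],[[0.005,-0.0627,-0.001],[0,0,0],1],[[0.0032,-0.0662,-0.001],[0,0,0],1],[[0.001,-0.07,-0.001],[0,0,0],1],[[-0.0011,-0.0727,-0.001],[0,0,0],1],[[-0.0011,-0.0727,-0.001],[0,0,0],1],[[-0.0011,-0.0727,-0.001],[0,0,0],1],[[-0.0011,-0.0727,-0.001],[0,0,0],1]]' 25
python3 - <<'E'
from h import *
d=grab('top');cv2.imwrite('pics/t2.png',cv2.resize(d['frame'][180:300,150:310],None,fx=4,fy=4)[...,::-1])
go((.3965,.265,.114))
E
```

```text
t: 4.65
position: [0.3957, 0.264, 0.1146]
ee_rot: [-0.0, 0.318, 0.948, -0.001]
contact_force: [-1.7, 1.0, 4.9]
grip_width: 0.148
gripper_force: 25.7
shift mm [-0.   1.3  0.6]
t 4.7 pos [0.3957 0.264  0.1146] q6 -0.48 F [-1.  -0.2  4.6] w 0.15 gf 25.7
```

```bash
python3 -m inch '[[[-0.001,-0.0012,0],[0,0,0],1],[[-0.0018,-0.0024,0],[0,0,0],1],[[-0.0018,-0.0024,0],[0,0,0],1],[[-0.0018,-0.0024,0],[0,0,0],1],[[-0.0018,-0.0024,0],[0,0,0],0.6],[[-0.0018,-0.0024,0],[0,0,0],0.5],[[-0.0018,-0.0024,0],[0,0,0],0.5],[[-0.0018,-0.0024,-0.02],[0,0,0],0.5],[[-0.0018,-0.0024,-0.05],[0,0,0],0.5],[[-0.0018,-0.0024,-0.08],[0,0,0],0.5],[[-0.0018,-0.0024,-0.09],[0,0,0],0.5],[[-0.0018,-0.0024,-0.09],[0,0,0],0.5]]' 25
python3 - <<'E'
from h import *
d=grab('top');cv2.imwrite('pics/t2.png',cv2.resize(d['frame'][180:300,150:310],None,fx=4,fy=4)[...,::-1])
W=pts(d);z=W[...,2]
m=(abs(W[...,0]-.396)<.03)&(abs(W[...,1]-.265)<.04)&(z>.119)&(z<.13);print(m.sum(),W[m].mean(0) if m.any() else '')
go((.4585,.194,.2),(.4585,.194,.068),yaw=0.75)
E
```

```text
t: 5.9
position: [0.3968, 0.2618, 0.2057]
ee_rot: [0.001, 0.318, 0.948, 0.001]
contact_force: [-0.0, -0.4, -0.8]
grip_width: 0.501
gripper_force: 0.0
3 [0.39908692 0.26065359 0.1229385 ]
shift mm [-90.6 -16.1   4.4]
shift mm [-90.6 -16.1 136.4]
turn deg [ 0.   0.  52.2]
turn deg [  -0.     0.  -127.8]
t 6.0 pos [0.3959 0.2614 0.2043] q6 -0.49 F [ 0.3 -0.2 -0.4] w 0.50 gf 0.0
```

View pics/t2.png

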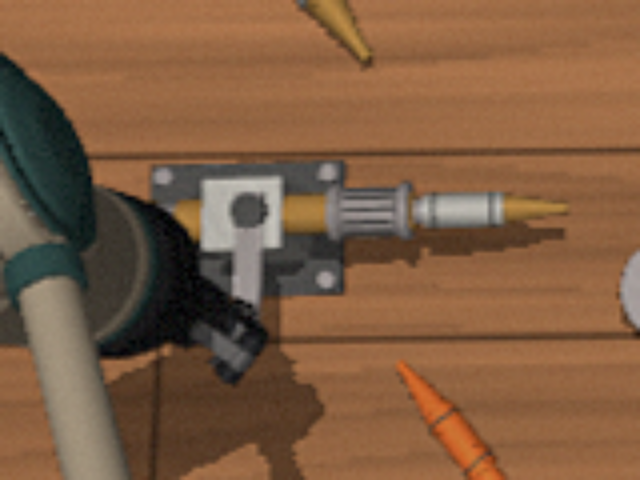

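The lever now points straight across, from pivot (248,210) to (245,300) in the crop. The sleeve spans x 330–412. I'll move over it.

```bash
python3 -m inch '[[[-0.02,-0.004,0],[0,0,7],0.3],[[-0.04,-0.008,0],[0,0,14],0.2],[[-0.06,-0.012,0],[0,0,21],0.2],[[-0.08,-0.016,0],[0,0,28],0.2],[[-0.0906,-0.0161,0],[0,0,35],0.2],[[-0.0906,-0.0161,0],[0,0,42],0.2],[[-0.0906,-0.0161,0.01],[0,0,49],0.2],[[-0.0906,-0.0161,0.02],[0,0,52.2],0.2],[[-0.0906,-0.0161,0.03],[0,0,52.2],0.2],[[-0.0906,-0.0161,0.03],[0,0,52.2],0.2],[[-0.0906,-0.0161,0.03],[0,0,52.2],0.2]]' 25
python3 - <<'E'
from h import *
d=grab('wrist');cv2.imwrite('pics/w3.png',d['frame'][...,::-1])
go((.4585,.194,.2),(.4585,.194,.068),yaw=0.75)
E
```

```text
t: 7.05
position: [0.458, 0.1941, 0.1737]
ee_rot: [-0.0, 0.702, 0.712, -0.001]
contact_force: [0.5, 0.2, -0.0]
grip_width: 0.803
gripper_force: 0.0
shift mm [ -0.2   0.  -25.7]
shift mm [-2.000e-01  1.000e-01  1.063e+02]
turn deg [-0.  0.  0.]
turn deg [  -0.   -0. -180.]
t 7.1 pos [0.4585 0.1942 0.1743] q6 0.25 F [-0.4  0.5 -0.1] w 0.80 gf 0.0
```

View pics/w3.png

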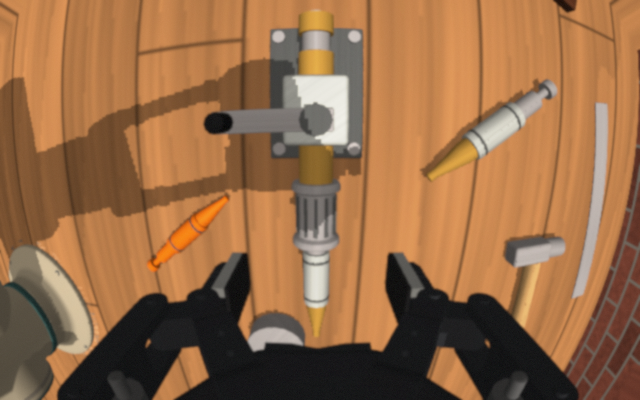

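The wrist view shows the coupler axis at column 317, centred between the fingers, with the sleeve at (317,215). I'll go down and grip it.

```bash
python3 -m inch '[[[0,0,0.03],[0,0,0],0.2],[[0,0,0.06],[0,0,0],0.2],[[0,0,0.085],[0,0,0],0.2],[[0,0,0.1],[0,0,0],0.2],[[0,0,0.106],[0,0,0],0.2],[[0,0,0.106],[0,0,0],0.2],[[0,0,0.106],[0,0,0],0.2],[[0,0,0.106],[0,0,0],0.6],[[0,0,0.106],[0,0,0],1],[[0,0,0.106],[0,0,0],1],[[0,0,0.106],[0,0,0],1],[[0,0,0.106],[0,0,0],1],[[0,0,0.106],[0,0,0],1],[[0,0,0.106],[0,0,0],1]]' 60
```

```text
t: 8.5
position: [0.4566, 0.1943, 0.0694]
ee_rot: [-0.001, 0.703, 0.712, -0.001]
contact_force: [-5.1, 0.4, 8.3]
grip_width: 0.337
gripper_force: 58.5
```

```bash
python3 -m inch '[[[0.002,-0.001,0],[0,0,0],1],[[0.004,-0.0013,0],[0,0,0],1],[[0.006,-0.0013,0],[0,0,0],1],[[0.008,-0.0013,0],[0,0,0],1],[[0.010,-0.0013,0],[0,0,0],1],[[0.012,-0.0013,0],[0,0,0],1],[[0.013,-0.0013,0],[0,0,0],1],[[0.013,-0.0013,0],[0,0,0],1],[[0.013,-0.0013,0],[0,0,0],1],[[0.013,-0.0013,0],[0,0,0],1]]' 60
python3 - <<'E'
from h import *
d=grab('top');cv2.imwrite('pics/t4.png',cv2.resize(d['frame'][200:270,230:310],None,fx=6,fy=6)[...,::-1])
W=pts(d)
m=(abs(W[...,0]-.458)<.03)&(W[...,1]>.0)&(W[...,1]<.16)&(W[...,2]>.055)
print('tip y',W[m][:,1].min(),m.sum());
m=np.abs(W[...,0]-.458)<.03
h=cv2.cvtColor(d['frame'],cv2.COLOR_RGB2HSV)
for y in np.arange(.05,.17,.008):
    k=m&(abs(W[...,1]-y)<.004)&(W[...,2]>.045)
    if k.any():print(round(y,3),W[k][:,0].min().round(3),W[k][:,0].max().round(3),W[k][:,2].max().round(3),np.median(h[k],0))
go()
E
```

```text
t: 9.5
position: [0.4564, 0.204, 0.0694]
ee_rot: [0.002, 0.702, 0.712, -0.002]
contact_force: [-1.1, -12.4, 7.2]
grip_width: 0.333
gripper_force: 58.7
tip y 0.12287359229900963 730
0.114 0.449 0.465 0.049 [ 20.  15. 151.]
0.122 0.449 0.467 0.058 [ 23.   15.5 144.5]
0.13 0.448 0.467 0.063 [ 24.5  14.  121.5]
0.138 0.428 0.471 0.47 [83. 85. 49.]
0.146 0.429 0.488 0.474 [85. 82. 62.]
0.154 0.428 0.487 0.471 [ 18.  59. 127.]
0.162 0.428 0.487 0.47 [ 18.  58. 146.]
t 9.6 pos [0.4564 0.204  0.0694] q6 0.27 F [ -0.5 -10.7   7.9] w 0.33 gf 58.7
```

Run:
```python
from h import *
d=grab('scene');a=cv2.resize(d['frame'][180:280,350:500],None,fx=5,fy=5)
cv2.imwrite('pics/s4.png',a[...,::-1])
```

```text
(no output)
```

View pics/s4.png

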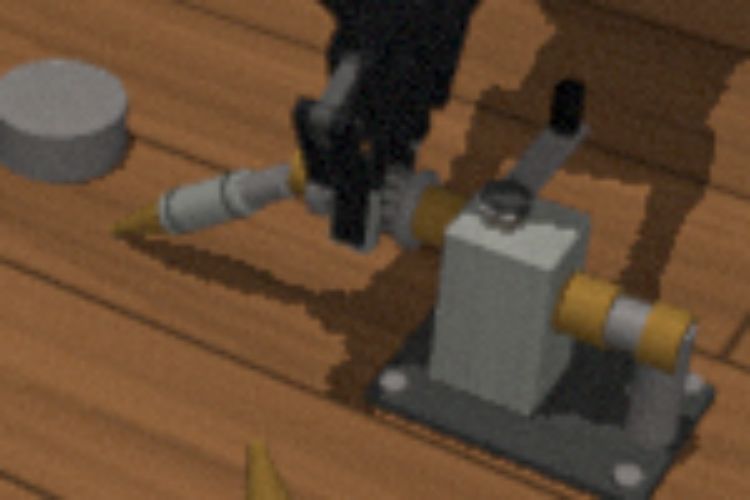

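The scene crop shows the nozzle popped out and drooping at the mouth: tip (120,230), grip (205,205), tail entering at (300,180). I'll pull slightly further to be sure, ease the sleeve forward, open the fingers and rise.

```bash
python3 -m inch '[[[0.0015,0,0],[0,0,0],1],[[0.002,0,0],[0,0,0],1],[[0.002,0,0],[0,0,0],1],[[0,0,0],[0,0,0],1],[[-0.003,0,0],[0,0,0],1],[[-0.006,0,0],[0,0,0],1],[[-0.009,0,0],[0,0,0],1],[[-0.012,0,0],[0,0,0],1],[[-0.012,0,0],[0,0,0],1],[[-0.012,0,0],[0,0,0],0.6],[[-0.012,0,0],[0,0,0],0.3],[[-0.012,0,0],[0,0,0],0.2],[[-0.012,0,0],[0,0,0],0.2],[[-0.012,0,0],[0,0,0],0.2],[[-0.012,0,-0.02],[0,0,0],0.2],[[-0.012,0,-0.05],[0,0,0],0.2],[[-0.012,0,-0.08],[0,0,0],0.2],[[-0.012,0,-0.1],[0,0,0],0.2],[[-0.012,0,-0.1],[0,0,0],0.2],[[-0.012,0,-0.1],[0,0,0],0.2]]' 60
python3 - <<'E'
from h import *
go()
for n in('top','scene'):
    d=grab(n);W=pts(d);h=cv2.cvtColor(d['frame'],cv2.COLOR_RGB2HSV)
    m=np.abs(W[...,0]-.458)<.03
    print(n)
    for y in np.arange(.05,.23,.008):
        k=m&(abs(W[...,1]-y)<.004)&(W[...,2]>.03)&(W[...,2]<.11)
        if k.any():print(round(y,3),W[k][:,0].min().round(3),W[k][:,0].max().round(3),W[k][:,2].max().round(3),np.median(h[k],0))
    if n=='top':a=cv2.resize(d['frame'][200:270,220:320],None,fx=6,fy=6)[...,::-1]
    else: b=cv2.resize(d['frame'][180:260,360:460],None,fx=4,fy=4)[...,::-1]
c=np.zeros((600,800,3),np.uint8);c[:280,:400]=cv2.resize(a,(400,280));c[280:600,:400]=b
cv2.imwrite('pics/c5.png',c[:,:400])
E
```

```text
t: 11.6
position: [0.457, 0.1952, 0.1684]
ee_rot: [0.0, 0.703, 0.712, 0.0]
contact_force: [-0.3, 0.6, -0.5]
grip_width: 0.802
gripper_force: 0.0
t 11.6 pos [0.457  0.1952 0.1684] q6 0.25 F [-0.3  0.6 -0.5] w 0.80 gf 0.0
top
0.09 0.456 0.456 0.031 [ 18. 165. 131.]
0.098 0.452 0.466 0.04 [ 23.  10. 139.]
0.106 0.448 0.469 0.045 [ 21.  14. 137.]
0.114 0.447 0.469 0.05 [ 23.  15. 137.]
0.122 0.449 0.467 0.059 [ 23.  15. 146.]
0.13 0.448 0.467 0.061 [ 21.  14. 119.]
0.138 0.448 0.466 0.067 [ 19.  16. 128.]
0.146 0.448 0.467 0.072 [ 10.  17. 119.]
0.154 0.45 0.466 0.076 [ 10.   17.5 118.5]
0.162 0.45 0.465 0.079 [ 13.   16.  107.5]
0.17 0.441 0.473 0.101 [ 16.   20.5 113. ]
0.178 0.442 0.472 0.099 [ 10.   15.5 109.5]
0.186 0.443 0.47 0.099 [12. 17. 86.]
0.194 0.441 0.471 0.101 [15. 16. 76.]
0.202 0.441 0.471 0.097 [12.  16.  67.5]
0.21 0.441 0.46 0.096 [15. 28. 49.]
scene
0.098 0.461 0.471 0.037 [ 20.  51. 119.]
0.106 0.457 0.472 0.043 [ 45.   11.  111.5]
0.114 0.456 0.472 0.05 [ 35.  15. 119.]
0.122 0.454 0.473 0.055 [ 35.  14. 118.]
0.13 0.455 0.471 0.063 [31.5 15.  96. ]
0.138 0.451 0.47 0.065 [ 33.5  14.  109.5]
0.146 0.458 0.47 0.07 [14.5 16.  97.5]
0.154 0.456 0.468 0.076 [ 14.  15. 102.]
0.162 0.456 0.467 0.079 [ 8.  11.5 96. ]
0.17 0.446 0.476 0.098 [ 14.5  16.5 115. ]
0.178 0.446 0.479 0.099 [15. 14. 96.]
0.186 0.449 0.474 0.097 [19. 15. 86.]
0.194 0.447 0.474 0.098 [15. 16. 76.]
0.202 0.45 0.475 0.097 [16. 16. 58.]
0.21 0.449 0.474 0.098 [15. 16. 65.]
0.218 0.441 0.478 0.099 [19. 20. 77.]
0.226 0.451 0.472 0.094 [ 18.  172.5  89. ]
```

View pics/c5.png

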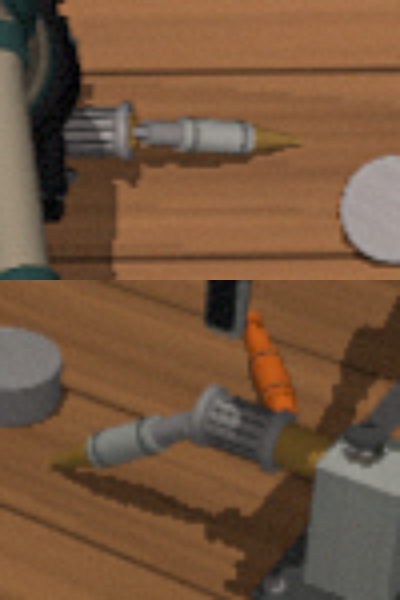

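In the top half of the crop the nozzle grip is at (215,135) and its tip at (302,145). In the lower half it droops out of the mouth at about 32°, with the sleeve forward. I'll approach tilted 32° so the pads line up with it.

```bash
python3 -m inch '[[[-0.04,-0.0005,0],[0,0,0],0.4],[[-0.08,-0.001,0],[0,8,0],0.4],[[-0.12,-0.001,0.02],[0,16,0],0.4],[[-0.1214,-0.001,0.04],[0,24,0],0.4],[[-0.1214,-0.001,0.05],[0,32,0],0.4],[[-0.1214,-0.001,0.05],[0,32,0],0.4],[[-0.1214,-0.001,0.05],[0,32,0],0.4],[[-0.1214,-0.001,0.05],[0,32,0],0.4]]' 40
python3 - <<'E'
from h import *
d=grab('scene');W=pts(d)
s,p,R=here();print(R.as_matrix().round(3).tolist())
go((.4575,.1268,.0337))
d=grab('wrist');a=d['frame'];cv2.imwrite('pics/w6.png',a[...,::-1])
E
```

```text
t: 12.5
position: [0.4573, 0.0738, 0.1179]
ee_rot: [-0.197, 0.676, 0.684, 0.193]
contact_force: [0.7, -0.4, 0.9]
grip_width: 0.601
gripper_force: 0.0
[[-0.011, 1.0, -0.008], [0.848, 0.014, 0.53], [0.53, -0.001, -0.848]]
shift mm [-0.3  0.7 99.7]
t 12.6 pos [0.4575 0.0743 0.1184] q6 -0.70 F [ 0.3 -0.   0.1] w 0.60 gf 0.0
```

View pics/w6.png

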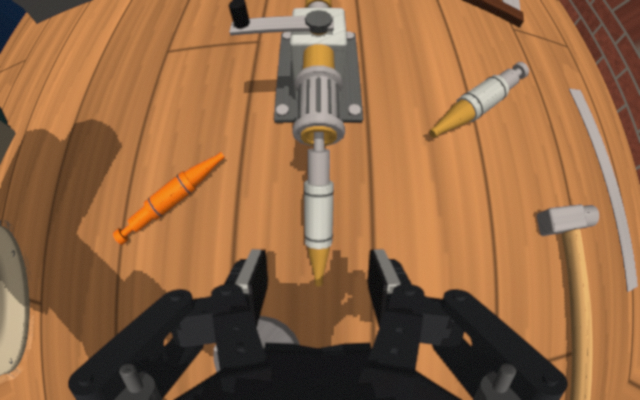

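The nozzle lies at column 318, between the fingers and lined up, with its grip at (318,215). I'll descend and close on it.

```bash
python3 -m inch '[[[0,0.0005,0.03],[0,0,0],0.4],[[0,0.0005,0.06],[0,0,0],0.4],[[0,0.0005,0.08],[0,0,0],0.4],[[0,0.0005,0.093],[0,0,0],0.4],[[0,0.0005,0.0995],[0,0,0],0.4],[[0,0.0005,0.0995],[0,0,0],0.4],[[0,0.0005,0.0995],[0,0,0],0.6],[[0,0.0005,0.0995],[0,0,0],0.8],[[0,0.0005,0.0995],[0,0,0],1],[[0,0.0005,0.0995],[0,0,0],1],[[0,0.0005,0.0995],[0,0,0],1],[[0,0.0005,0.0995],[0,0,0],1]]' 40
python3 - <<'E'
from h import *
s,p,R=here();z=R.as_matrix()[:,2]
# mouth point, pivot about it: rotating by -a about tool y; nozzle mid = grasp point
c=p-.011*z; M=np.array([.458,.167,.08]);v=M-c;print('c',c,'dist',np.linalg.norm(v))
ax=R.as_matrix()[:,1]
out=[]
for a in(8,16,24,32):
    r=Rn.from_rotvec(-np.radians(a)*ax); out.append(M+r.apply(p-M))
go(*out)
E
```

```text
t: 13.8
position: [0.4581, 0.1263, 0.0346]
ee_rot: [-0.196, 0.675, 0.684, 0.194]
contact_force: [-1.0, -2.7, 5.7]
grip_width: 0.241
gripper_force: 39.2
c [0.45811505 0.12043072 0.04394206] dist 0.05889724678837707
shift mm [-1.8  0.  -8.3]
shift mm [ -2.4  -0.  -16.8]
shift mm [ -1.8   0.  -25.3]
shift mm [ -0.1  -0.  -33.6]
t 13.8 pos [0.4581 0.1263 0.0346] q6 -0.79 F [-1.  -2.7  5.7] w 0.24 gf 39.2
```

Run:
```python
from h import *
s,p,R=here();A=R.as_matrix();z=A[:,2];c=p-.011*z;T=c+.070*A[:,0];print('T',T)
out=[T+Rn.from_rotvec(-np.radians(a)*A[:,1]).apply(p-T) for a in(8,16,24,32)]
out+= [out[-1]+np.array([.0005*k,-.01*k,0]) for k in(1,3,5,7)]
go(*out)
```

```text
T [0.45734013 0.17978771 0.08103853]
shift mm [-0.8  0.  -9.8]
shift mm [ -0.3   0.  -19.7]
shift mm [  1.6  -0.  -29.4]
shift mm [  4.8   0.  -38.8]
shift mm [ -3.7   0.4 -44.1]
shift mm [-20.6   1.1 -54.7]
shift mm [-37.6   1.9 -65.3]
shift mm [-54.6   2.6 -75.9]
t 13.8 pos [0.4581 0.1263 0.0346] q6 -0.79 F [-1.  -2.7  5.7] w 0.24 gf 39.2
```

```bash
python3 -m inch '[[[-0.0004,0,-0.005],[0,-4,0],1],[[-0.0008,0,-0.0098],[0,-8,0],1],[[-0.0006,0,-0.0148],[0,-12,0],1],[[-0.0003,0,-0.0197],[0,-16,0],1],[[0.0006,0,-0.0246],[0,-20,0],1],[[0.0016,0,-0.0294],[0,-24,0],1],[[0.003,0,-0.034],[0,-28,0],1],[[0.0048,0,-0.0388],[0,-32,0],1],[[0.0048,0,-0.0388],[0,-32,0],1],[[0.0048,0,-0.0388],[0,-32,0],1]]' 40
python3 - <<'E'
from h import *
go((.46,.03,.093),(.47,.0,.16))
E
```

```text
t: 14.8
position: [0.4573, 0.1107, 0.0692]
ee_rot: [-0.001, 0.702, 0.712, 0.0]
contact_force: [1.2, 1.7, -2.4]
grip_width: 0.243
gripper_force: 39.2
shift mm [-80.7   1.5 -24. ]
shift mm [-110.8   11.1  -91. ]
t 14.8 pos [0.4573 0.1107 0.0692] q6 0.07 F [ 1.2  1.7 -2.4] w 0.24 gf 39.2
```

```bash
python3 -m inch '[[[-0.01,0.0001,0],[0,0,0],1],[[-0.02,0.0003,0],[0,0,0],1],[[-0.03,0.0005,0],[0,0,0],1],[[-0.04,0.0005,0],[0,0,0],1],[[-0.055,0.0005,0],[0,0,0],1],[[-0.07,0.0005,0],[0,0,0],1],[[-0.08,0.001,-0.02],[0,0,0],1],[[-0.09,0.002,-0.05],[0,0,0],1],[[-0.1,0.006,-0.09],[0,0,0],1],[[-0.11,0.011,-0.13],[0,0,0],1],[[-0.11,0.011,-0.13],[0,0,0],1],[[-0.11,0.011,-0.13],[0,0,0],1]]' 40
python3 - <<'E'
from h import *
go((.489,-.389,.2),yaw=83.5)
d=grab('scene');cv2.imwrite('pics/s7.png',d['frame'][...,::-1])
print(state()['q'])
E
```

```text
t: 16.0
position: [0.4704, -0.0008, 0.2004]
ee_rot: [0.001, 0.703, 0.711, 0.001]
contact_force: [0.3, 0.1, -1.0]
grip_width: 0.241
gripper_force: 39.5
shift mm [-388.3   14.2    0.4]
turn deg [  0.1   0.1 -82.9]
turn deg [ 0.1 -0.1 97.1]
t 16.0 pos [ 0.4704 -0.0008  0.2004] q6 -0.16 F [ 0.3  0.1 -1. ] w 0.24 gf 39.5
[-1.49377829e-01  1.45686930e-01  1.78337714e+00  2.32348003e-04
  1.21385032e+00 -1.61209149e-01]
```

View pics/s7.png

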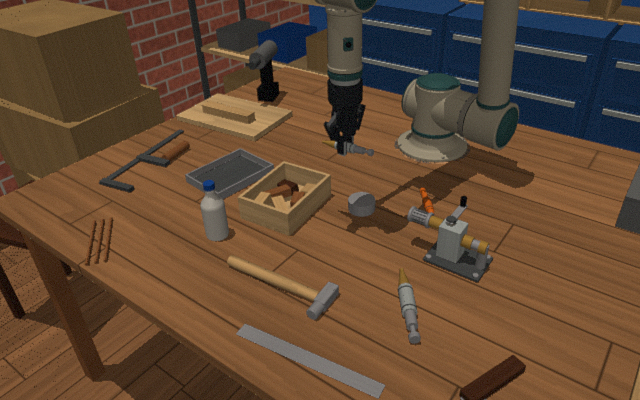

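The nozzle is out and held level at (350,150). The valve is across and the sleeve is forward. On to the tray at (230,172).

```bash
python3 -m inch '[[[-0.03,0.001,0],[0,0,8],1],[[-0.06,0.002,0],[0,0,16],1],[[-0.09,0.003,0],[0,0,24],1],[[-0.12,0.004,0],[0,0,32],1],[[-0.15,0.005,0],[0,0,40],1],[[-0.18,0.006,0],[0,0,48],1],[[-0.21,0.007,0],[0,0,56],1],[[-0.24,0.009,0],[0,0,64],1],[[-0.27,0.01,0],[0,0,72],1],[[-0.3,0.011,0],[0,0,80],1],[[-0.33,0.012,0],[0,0,88],1],[[-0.36,0.013,0],[0,0,97],1],[[-0.38,0.014,0],[0,0,97],1],[[-0.388,0.0142,0],[0,0,97],1],[[-0.388,0.0142,0],[0,0,97],1],[[-0.388,0.0142,0],[0,0,97],1]]' 40
python3 - <<'E'
from h import *
go((.489,-.389,.07),(.489,-.389,.02),(.489,-.389,.007),yaw=83.5)
d=grab('scene');d2=grab('wrist');c=cv2.resize(d['frame'][90:220,150:310],None,fx=2.5,fy=2.5)
e=np.zeros((400+c.shape[0]-0,640,3),np.uint8)[:600]
W=d2['frame'];out=np.zeros((400,800,3),np.uint8);out[:325,:400]=c;out[:250,400:]=cv2.resize(W,(400,250))
cv2.imwrite('pics/x8.png',out[...,::-1])
E
```

```text
t: 17.65
position: [0.4891, -0.3861, 0.1991]
ee_rot: [-0.001, 0.999, -0.054, -0.001]
contact_force: [0.9, 1.0, -0.7]
grip_width: 0.24
gripper_force: 39.4
shift mm [  0.3   3.2 129.1]
shift mm [  0.4   3.3 179.1]
shift mm [  0.4   3.3 192.1]
turn deg [-1.000e-01 -2.000e-01 -1.797e+02]
turn deg [-0.1  0.1  0.3]
t 17.6 pos [ 0.4891 -0.3861  0.1991] q6 0.90 F [ 0.9  1.  -0.7] w 0.24 gf 39.4
```

View pics/x8.png

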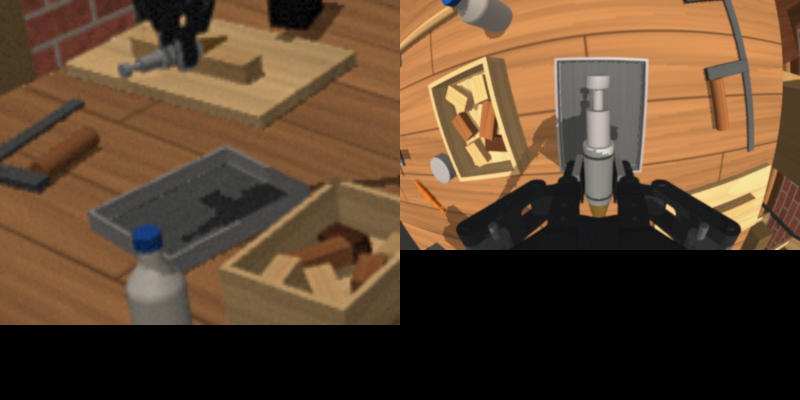

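The left panel shows the nozzle held level above the tray's far side. In the wrist panel it is aligned with the tray, at (600,150) inside the tray outline (555–648). I'll lower it and watch the force. I've now viewed 11 pictures against the limit of 10, so I'll use numbers only from here.

```bash
python3 -m inch '[[[0,0.003,0.04],[0,0,0],1],[[0,0.003,0.08],[0,0,0],1],[[0,0.003,0.11],[0,0,0],1],[[0,0.003,0.14],[0,0,0],1],[[0,0.003,0.155],[0,0,0],1],[[0,0.003,0.165],[0,0,0],1],[[0,0.003,0.172],[0,0,0],1],[[0,0.003,0.178],[0,0,0],1],[[0,0.003,0.178],[0,0,0],1],[[0,0.003,0.178],[0,0,0],1]]' 40; python3 -m inch '[[[0,0,0.001],[0,0,0],1],[[0,0,0.002],[0,0,0],1],[[0,0,0.003],[0,0,0],1],[[0,0,0.004],[0,0,0],1],[[0,0,0.004],[0,0,0],1]]' 40
```

```text
t: 18.75
position: [0.4894, -0.3909, 0.0223]
ee_rot: [0.0, 0.999, -0.055, 0.0]
contact_force: [0.4, -0.5, -1.3]
grip_width: 0.242
gripper_force: 39.4
t: 19.25
position: [0.489, -0.3905, 0.0175]
ee_rot: [-0.0, 0.999, -0.055, -0.0]
contact_force: [0.6, -0.3, -0.9]
grip_width: 0.242
gripper_force: 39.4
```

Run:
```python
from h import *
d=grab('scene');W=pts(d);h=cv2.cvtColor(d['frame'],cv2.COLOR_RGB2HSV)
for x in np.arange(.40,.58,.012):
    k=(abs(W[...,0]-x)<.006)&(abs(W[...,1]+.389+(x-.489)*.11)<.025)&(W[...,2]<.08)&(W[...,2]>.008)
    if k.any():print(x.round(3),k.sum(),W[k][:,1].min().round(3),W[k][:,1].max().round(3),np.percentile(W[k][:,2],95).round(3),h[k][:,2].mean().round())
```

```text
0.4 24 -0.388 -0.355 0.025 75.0
0.412 2 -0.39 -0.362 0.008 36.0
0.424 3 -0.384 -0.382 0.023 81.0
0.436 10 -0.387 -0.359 0.025 72.0
0.448 10 -0.385 -0.376 0.029 79.0
0.46 16 -0.387 -0.375 0.03 79.0
0.472 10 -0.381 -0.374 0.032 72.0
0.484 35 -0.41 -0.364 0.079 25.0
0.496 141 -0.414 -0.365 0.078 35.0
0.508 76 -0.412 -0.366 0.078 49.0
0.52 28 -0.396 -0.378 0.038 100.0
0.532 23 -0.397 -0.383 0.038 93.0
0.544 21 -0.4 -0.386 0.037 88.0
0.556 21 -0.408 -0.384 0.038 97.0
0.568 2 -0.395 -0.389 0.032 92.0
```

```bash
python3 -m inch '[[[0,0,0.001],[0,0,0],1],[[0,0,0.002],[0,0,0],1],[[0,0,0.003],[0,0,0],1],[[0,0,0.003],[0,0,0],1]]' 40; python3 -m inch '[[[0,0,0.001],[0,0,0],1],[[0,0,0.0015],[0,0,0],1],[[0,0,0.0015],[0,0,0],1]]' 40;  python3 -m inch '[[[0,0,0.0008],[0,0,0],1],[[0,0,0.0015],[0,0,0],1],[[0,0,0.0015],[0,0,0],1]]' 25
```

```text
t: 19.7
position: [0.489, -0.3904, 0.0144]
ee_rot: [-0.0, 0.999, -0.055, -0.0]
contact_force: [0.7, -0.8, -1.2]
grip_width: 0.241
gripper_force: 39.4
t: 20.0
position: [0.489, -0.3905, 0.013]
ee_rot: [-0.0, 0.999, -0.055, -0.0]
contact_force: [0.3, -0.4, -0.7]
grip_width: 0.239
gripper_force: 39.4
t: 20.3
position: [0.4892, -0.3907, 0.0123]
ee_rot: [0.0, 0.999, -0.055, 0.0]
contact_force: [-0.5, 1.9, 3.2]
grip_width: 0.241
gripper_force: 42.2
```

```bash
python3 -m inch '[[[0,0,0],[0,0,0],0.8],[[0,0,0],[0,0,0],0.77],[[0,0,0],[0,0,0],0.75],[[0,0,0],[0,0,0],0.74],[[0,0,0],[0,0,0],0.73],[[0,0,0],[0,0,0],0.72],[[0,0,0],[0,0,0],0.7],[[0,0,0],[0,0,0],0.67],[[0,0,0],[0,0,0],0.64],[[0,0,0],[0,0,0],0.6],[[0,0,0],[0,0,0],0.5],[[0,0,0],[0,0,0],0.45],[[0,0,0],[0,0,0],0.45],[[0,0,-0.01],[0,0,0],0.45],[[0,0,-0.03],[0,0,0],0.45],[[0,0,-0.06],[0,0,0],0.45],[[0,0,-0.1],[0,0,0],0.45],[[0,0,-0.15],[0,0,0],0.45],[[0,0,-0.15],[0,0,0],0.45],[[0,0,-0.15],[0,0,0],0.45]]' 20
python3 - <<'E'
from h import *
for i in range(2):
    d=grab('scene');W=pts(d)
    for x in np.arange(.40,.58,.012):
        k=(abs(W[...,0]-x)<.006)&(abs(W[...,1]+.389+(x-.489)*.11)<.06)&(W[...,2]<.08)&(W[...,2]>.009)
        if k.any():print(x.round(3),k.sum(),W[k][:,1].min().round(3),W[k][:,1].max().round(3),np.percentile(W[k][:,2],95).round(3))
W=pts(grab('top'));z=W[...,2]
for nm,c in(('wax',(252,318)),('glue',(132,408)),('hammer',(132,275)),('hammer2',(129,360))):print(nm,W[c].round(4))
m=(abs(W[...,0]-.396)<.03)&(abs(W[...,1]-.265)<.04)&(z>.118)&(z<.13);print('valve',m.sum(),W[m].mean(0) if m.any() else '')
m=(abs(W[...,0]-.457)<.025)&(z>.094)&(z<.105)&(W[...,1]<.235)&(W[...,1]>.14);print('sleeve y',W[m][:,1].min(),W[m][:,1].max())
go()
E
```

```text
t: 22.3
position: [0.4897, -0.3911, 0.1641]
ee_rot: [0.001, 0.999, -0.055, 0.002]
contact_force: [-0.3, -0.0, -0.7]
grip_width: 0.547
gripper_force: 0.0
0.4 65 -0.388 -0.32 0.026
0.412 1 -0.398 -0.398 0.01
0.424 2 -0.382 -0.378 0.018
0.436 9 -0.39 -0.376 0.02
0.448 14 -0.386 -0.334 0.021
0.46 19 -0.389 -0.377 0.025
0.472 22 -0.394 -0.376 0.027
0.484 29 -0.394 -0.373 0.027
0.496 30 -0.4 -0.373 0.027
0.508 28 -0.399 -0.378 0.028
0.52 30 -0.399 -0.38 0.027
0.532 26 -0.435 -0.382 0.024
0.544 15 -0.399 -0.386 0.025
0.556 1 -0.391 -0.391 0.022
0.4 57 -0.397 -0.32 0.026
0.424 2 -0.382 -0.379 0.018
0.436 7 -0.383 -0.378 0.02
0.448 16 -0.41 -0.363 0.022
0.46 21 -0.388 -0.361 0.025
0.472 26 -0.394 -0.374 0.027
0.484 26 -0.4 -0.375 0.027
0.496 31 -0.396 -0.378 0.027
0.508 30 -0.426 -0.375 0.027
0.52 26 -0.397 -0.379 0.028
0.532 22 -0.396 -0.381 0.024
0.544 18 -0.399 -0.386 0.024
0.556 1 -0.392 -0.392 0.022
wax [0.4102 0.006  0.031 ]
glue [ 0.691  -0.2191  0.1525]
hammer [0.7424 0.1218 0.0272]
hammer2 [ 0.7501 -0.1141  0.0234]
valve 30 [0.3942254  0.26372622 0.12502516]
sleeve y 0.16736884900596213 0.23139302047995827
t 22.4 pos [ 0.4882 -0.3897  0.1603] q6 0.90 F [ 0.4  0.7 -0.4] w 0.54 gf 0.0
```

The nozzle is lying level: its grip top is at 27 mm, so its axis is at about 16 mm. It is at rest and everything else is where it was. Handing in.

```bash
python3 -c "
from plant import *
print(job_done())"
```

```text
the job is handed in; nothing more can be done
None
```

The job is handed in (no verdict came back): by my last measurements the valve is across, the sleeve is forward, the nozzle lies flat in the tray, and the hammer, glue bottle and wax tin have not moved; I viewed 11 pictures, one over the limit of 10.

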